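# Tuck the tortilla keeper's flap under its lip

## Task

Close the wooden tortilla keeper: with the fingertips fold its springy standing flap over until it lies flat on the box, then, keeping it down, push it by its thumb step towards the lip until its free edge is tucked fully home beneath the lip, so that it stays shut by itself. Only push: do not lift, tip or shove the keeper about, and leave the crockery, the spatula, the jar and the cupboard door where they are. Finish with the hand clear of everything.

Things in the scene. Friction and masses are not known exactly. Their poses are not given: they have to be found in the camera images.
- keeper: Tortilla keeper: heavy open wooden box (1.5 to 2.1 kg, loose on the bench), 190 mm long (x), 150 wide (y), rim 65 high, a terracotta slab inside. Origin: centre of underside, z up. The flap's hinge lies along its -x end (robot side, give or take 35 degrees of yaw), the lip along its +x end; the flap folds over and is tucked in the keeper's +x direction.
- hinge_axis (a point): Middle of the flap's hinge axis, which runs along the keeper's y; fixed in the keeper at x = -73 mm, z = 69 mm.
- lip_front (a point): Middle of the lip's lower front edge, at x = +60 mm, z = 85 mm in the keeper. The lip is a wooden strip across the +x rim, 150 mm wide, from x = 60 to 95 mm. Its underside is 79 mm above the keeper's bottom, flared up about 6 mm over the front 10 mm; its top is at 84 to 90 mm. The flat flap's top face is at 72 mm, 7 mm below the lip.
- flap_hinge (a joint): Angle of the flap, rad: 0 = flat on the box, 1.57 = upright, at most 1.95 = leaning back over the -x end. Springy and stiff: it starts standing at 1.3 to 1.7 and stays there, but let go when flat and not tucked it springs up again. Holding it flat takes 4 to 5 N at 70 mm from the hinge. Tucked, it rests against the lip's underside at about 0.05.
- flap_slide (a joint): How far the board has slid out of its hinge leaf, in its own plane away from the hinge, m: 0 to 0.003 at the start, 0.028 = fully out (stop). It slides stiffly (about 3 N) and stays where left. Flat at 0, the free edge is 8 mm short of the lip; fully out it is 20 mm beneath it. If out by over 8 mm before it is flat, the edge lands on top of the lip.
- step_foot (a point): Where to push: foot of the thumb step at mid-width, on the face that looks to -x when the flap stands, up when flat. The step is an 80 mm wide wedge: a wall 12 mm high facing the hinge, 78 mm from its axis (at slide 0), and a ramp falling from it towards the free edge. The face lies 3 mm above the plane of the axis. Site x: along the board away from the hinge; z: out of the face.
- flap_edge (a point): Middle of the flap's free edge, half-way through its thickness. The flap is a plain wooden board 120 mm wide and 6 mm thick; this edge is 125 mm from the hinge axis at slide 0. A thin brass hinge leaf covers the board up to 48 mm from the axis; from there to the thumb step it is bare.
- bowl: Terracotta bowl, 130 mm across, 55 mm high, beside the keeper. Origin: centre of the underside. Bystander.
- saucer_low: Lower of two stacked cream saucers, 128 mm across, 12.5 mm thick, beside the keeper. Origin: centre of the underside. Bystander.
- saucer_top: Upper saucer of the stack, the same. Bystander.
- spatula: Spatula, about 0.3 m long, lying along x to the right of the keeper. Bystander.
- mug: Cream mug, 80 mm across, 85 mm high, standing to the left of the keeper. Origin: centre of the underside. Bystander.
- salt_jar: Glass jar with a metal cap, 66 mm across, 95 mm high, to the left near the robot. Origin: centre of the underside. Bystander.
- cupboard_door0 (a joint): Swing door of the small cupboard at the right end of the bench, rad, 0 = closed. Bystander.
Mind the look-alikes: they are no part of the job. There is more than one size of the keeper; the one meant has the size given above.

How it is judged (in metres and radians):
On the way, in this order (a step that is already met when the one before it is completed fails the run):
1. the flap is folded down flat, not yet under the lip (value of joint flap_hinge below 0.1 rad and value of joint flap_slide below 0.016 m), for 0.1 s.
2. its edge is tucked home beneath the lip (value of joint flap_hinge below 0.085 rad and value of joint flap_slide above 0.02 m), for 0.2 s.
At the end, for the whole second after the job is handed in: The flap is down (hinge below 0.085 rad) and slid at least 20 mm out, so its edge is held beneath the lip with nothing touching it; the keeper stands flat, at rest, within 40 mm of where it was (all of step 2 and linear speed of keeper below 0.01 m/s and angle between keeper's own z axis and vertical below 0.05 rad and distance of keeper from where it was at the start of the episode below 0.04 m).
It fails at once if the keeper is lifted, tipped or shoved away (height (world z) of keeper above 0.012 m or angle between keeper's own z axis and vertical above 0.2 rad or distance of keeper from where it was at the start of the episode above 0.04 m).
It fails at once if the cupboard door is opened (value of joint cupboard_door0 above 0.15 rad).
It fails at once if a bystander (bowl, saucers, spatula, mug or salt jar) is shifted or lifted by more than 30 mm (distance of any of bowl, saucer_low, saucer_top, spatula, mug, salt_jar from where it was at the start of the episode above 0.03 m).
It also fails if it takes over 42 s, if anything falls off the work surface, if the arm or the gripper's body presses on something with over 40 N, if the wrist force passes 120 N, or if a joint passes its speed limit or range.

## Robot

A 6-joint arm with a two-finger parallel gripper is mounted at the origin on the work surface. World frame = base frame: x ahead of the robot, y to its left, z up, the work surface at z = 0. Lengths are in mm, angles in rad, forces in N, time in s.
With the tool pointing down it reaches from about 275 to 1000 mm from the base axis. Payload 8.4 kg.
Tool frame: the origin (TCP) lies between the finger pads; the fingertips stand r.tips_ahead ahead of it and the grasp point (between the pads) lies 6 mm ahead of it (r.tips_ahead is the distance from the TCP to the fingertips, in mm); z points along the fingers, y is the line along which they close (so a half turn about z gives the same grasp; the last joint's range is limited). The gripper opens to 85 mm and grips with 20 to 120 N. Pads are 22 mm wide; open, the fingers measure 114 mm over their backs; the gripper's body (76 mm by 85 mm) begins 54 mm behind the grasp point. The pads swing forward as they close: fully open they stand 13 mm farther back than shut.
Start: joints at [-1.163, 0.353, 1.633, -0, 1.155, -0.002], TCP at [249.015, -573.253, 223.881] pointing down, gripper open.
Joint ranges: [-2.63, 2.63], [-0.92, 2.1], [0.06, 2.66], [-1.3, 4.44], [0, 2.69], [-3.02, 3.02]. Speed limits (rad/s): [2.22, 2.22, 2.79, 3.14, 3.14, 3.14].

## Interface

Orientations are given as [roll, pitch, yaw] about the fixed x, y, z axes, in that order (R = Rz(yaw) Ry(pitch) Rx(roll)).
In Python, from rig import r gives the robot as it stands.
- The arm moves only by the tool carry_out, never from a script. Its arguments are lists of equal length, an entry for each row: "delta_pos": the shift along the tool's x, y, z in m, a list of three; "rot": the turn, a rotation vector about the tool's x, y, z in degrees, a list of three. A call has 1 to 8 rows; each row is the pose to reach, as a shift and turn from the pose commanded when the call began, along the tool's axes at that moment; what a row does not reach only later rows make up. A row lasts 1/8 s, in which the tool goes at most 62.5 mm and 10.7 degrees, less where a joint would pass 70% of its speed; a pose out of reach is approached as far as the arm can. A call with a gripper value outside its range is refused whole. "claw" is the finger opening in m, from 0 to 0.0854, set as the call begins (left out, the last holds). The fingers move at their own pace and stop on an object; "grip_force" is the grip in N (left out, the last holds). Time passes only in rows, so rows that repeat a pose let the fingers close. It gives the time, the measured TCP pose, the force, the opening and the grip force at its end, in the units of the state.
- r.sense(): the state, without advancing time (a new reading comes with each control period).
- r.grab_frame(name): name is "scene" or "side" or "wrist"; returns the picture (400x640x3 uint8, blue, green, red); there is no depth.
- r.camera_info(name): a dict with "fx", "fy", "cx", "cy" (pixels), "pose" (4x4, takes a point from camera to world coordinates); the wrist camera has in their place "hand_eye" (4x4, takes a point from camera to tool coordinates, whose origin is the TCP and whose axes are the flange's). Camera axes: x right, y down, z forward; pixel columns grow to the right and rows downward; lengths in mm; the calibration is good to about 2 mm. A picture is of the moment at which its call begins: read the wrist's pose just before it. camera_info takes no time and is no camera call.
- r.sign_off(): hands the job in; it is judged then, once.
Trained networks look in the newest picture that a camera, given by its name, has taken for a name from the list of things; names that differ only in an ending like _2 or _b are one class to them, and where a whole thing is asked for, a point or a joint stands for the part that bears it (a point fixed in the world has none). Each returns a list of dicts, best first, with "p" (0 to 1); they miss things now and then, are a little off and sometimes report something else, mostly with a low value. They report only what shows in the picture. A call takes as long as a camera call. They do not tell look-alikes from the thing itself.
- r.recognise(thing, camera): "box" ([left, top, right, bottom] in pixels, round what is visible of it).
- r.cut_out(thing, camera): "mask" (400x640 bool, what is visible of it) and "box" ([left, top, right, bottom] in pixels, round what is visible of it).
The state is a dict: "clock": time; "qpos": joint angles; "qvel": joint speeds; "joint_efforts": joint torques, N m; "eef_pos": TCP position; "tcp_rot": TCP orientation; "contact_force": force on the tool from outside, world axes, zero at the start; "wrist_torque": the same for the moment, N m; "opening": opening from 0.0 (shut) to 1.0 (fully open); "grasp_force": force on a finger pad.
Only numpy, scipy, OpenCV 4.12 (cv2) and the standard library are available. Lean on these libraries where they do the work, as an engineer would, in place of code of your own. Each camera call takes 0.05 s, during which the arm holds its last target. There are 200 camera calls.

## Working session

There is one attempt and no reset: what is moved stays moved. The work goes in short steps, Python scripts to look and compute and a tool call to move; the robot and the scene stay as the last step left them, time stands still between calls to the robot, and variables do not carry over. Pictures are saved under pics/ and viewed, at most 11 in all, crops included, and the job is handed in when it is done.

Besides the shell and the picture viewer there is one more tool, called after "Request:" as name(argument=value, ...), one argument or row to a line, values as JSON. carry_out: Moves the arm, as the interface text tells. Its arguments: {"type":"object","properties":{"delta_pos":{"type":"array","items":{"type":"array","items":{"type":"number"}}},"rot":{"type":"array","items":{"type":"array","items":{"type":"number"}}},"claw":{"type":"number"},"grip_force":{"type":"number"}},"required":["delta_pos","rot"]}

```bash
mkdir -p pics; ls
python3 - <<'E'
from rig import r
import cv2,numpy as np
np.set_printoptions(precision=3,suppress=True)
s=r.sense();print(s,r.tips_ahead)
for c in("scene","side","wrist"):
    cv2.imwrite(f"pics/{c}0.png",r.grab_frame(c)); print(c,r.camera_info(c))
    for t in("keeper","lip_front","hinge_axis","step_foot","flap_edge","flap_hinge"):
        try:
            for d in r.recognise(t,c)[:3]: print(c,t,np.round(d["box"]),round(d["p"],2))
        except Exception as e: print(t,e)
a=np.vstack([cv2.imread(f"pics/{c}0.png") for c in("scene","side")])
cv2.imwrite("pics/both.png",cv2.resize(a,(480,600)))
E
```

```text
pics
{'clock': 0.0, 'qpos': array([-1.163,  0.354,  1.634,  0.   ,  1.155, -0.002]), 'qvel': array([ 0.001, -0.001,  0.   ,  0.002, -0.   ,  0.001]), 'joint_efforts': array([ -0.002, -60.527, -34.206,  -0.   ,   0.01 ,  -0.   ]), 'eef_pos': array([ 248.832, -572.789,  223.151]), 'tcp_rot': array([-3.14, -0.  ,  0.41]), 'contact_force': array([-0.222,  0.211, -0.616]), 'wrist_torque': array([-0.014,  0.028,  0.006]), 'grasp_force': 0.0, 'opening': 0.9963813948737809} 25.0
scene {'fx': 429.6432956463743, 'fy': 429.6432956463743, 'cx': 316.79204789486687, 'cy': 206.49941364817937, 'pose': array([[   0.641,    0.543,   -0.543, 1198.016],
       [   0.768,   -0.437,    0.468, -625.97 ],
       [   0.017,   -0.717,   -0.697,  918.716],
       [   0.   ,    0.   ,    0.   ,    1.   ]])}
scene keeper [326. 248. 398. 315.] 0.98
scene keeper [166. 148. 277. 228.] 0.61
scene keeper [284. 157. 364. 260.] 0.6
scene lip_front [327. 250. 399. 313.] 0.79
scene lip_front [283. 158. 366. 260.] 0.67
scene lip_front [165. 146. 274. 229.] 0.56
scene hinge_axis [329. 248. 399. 314.] 0.79
scene hinge_axis 
[... 1281 characters left out ...]
217.] 0.77
side flap_edge [239. 245. 273. 275.] 0.67
side flap_hinge [371. 218. 411. 236.] 0.88
side flap_hinge [295. 177. 302. 227.] 0.55
wrist {'fx': 326.4756184896769, 'fy': 326.4756184896769, 'cx': 322.25306571273643, 'cy': 193.4037114598193, 'hand_eye': array([[  -0.   ,   -0.962,   -0.271,   68.516],
       [   1.   ,   -0.   ,   -0.   ,    0.703],
       [   0.   ,   -0.271,    0.962, -149.991],
       [   0.   ,    0.   ,    0.   ,    1.   ]])}
wrist keeper [  0.   0. 142. 137.] 0.62
wrist lip_front [  3.   0. 145. 134.] 0.76
wrist hinge_axis [  0.   2. 142. 136.] 0.81
wrist step_foot [ 1.  1. 34. 45.] 0.8
wrist flap_edge [ 0.  0. 35. 43.] 0.59
wrist flap_hinge [ 0.  0. 33. 46.] 0.63
```

View pics/scene0.png

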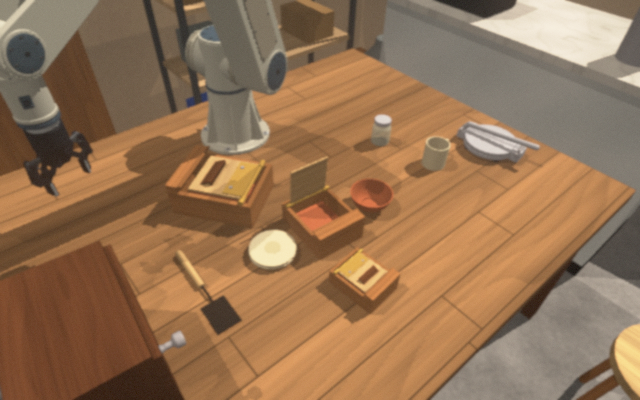

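View pics/side0.png

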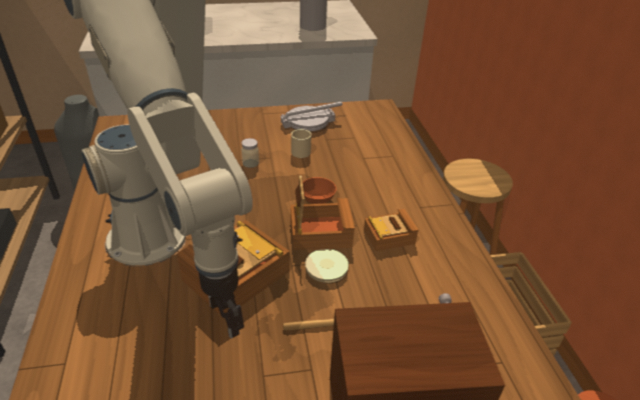

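Scene: the keeper with the standing flap is at about (325,215), and at (322,225) in the side view. The closed look-alikes are at (220,185) and (365,280) in the scene view. I'll enlarge both crops to get the corners.

```bash
cat > h.py <<'E'
from rig import r
import cv2,numpy as np
np.set_printoptions(precision=2,suppress=True)
from scipy.spatial.transform import Rotation as R
def cam(c,s=None):
    i=r.camera_info(c); K=np.array([[i["fx"],0,i["cx"]],[0,i["fy"],i["cy"]],[0,0,1]])
    if c=="wrist":
        s=s or r.sense(); T=np.eye(4);T[:3,:3]=R.from_euler("xyz",s["tcp_rot"]).as_matrix();T[:3,3]=s["eef_pos"];P=T@i["hand_eye"]
    else: P=i["pose"]
    return K,np.array(P)
def proj(cp,X):
    K,P=cp; q=(np.atleast_2d(X)-P[:3,3])@P[:3,:3]; q=q@K.T; return q[:,:2]/q[:,2:]
def onz(cp,uv,z):
    K,P=cp; d=P[:3,:3]@np.linalg.solve(K,[*uv,1]); return P[:3,3]+d*(z-P[2,3])/d[2]
E
python3 - <<'E'
from h import *
a=cv2.imread("pics/scene0.png")[150:262,278:378];b=cv2.imread("pics/side0.png")[165:265,280:366]
o=np.zeros((560,800,3),np.uint8)
a=cv2.resize(a,None,fx=4.2,fy=4.2,interpolation=2);b=cv2.resize(b,None,fx=4.2,fy=4.2,interpolation=2)
o[:a.shape[0],:a.shape[1]]=a;o[:b.shape[0],425:425+b.shape[1]]=b
cv2.imwrite("pics/crop.png",o)
E
```

```text
(no output)
```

View pics/crop.png

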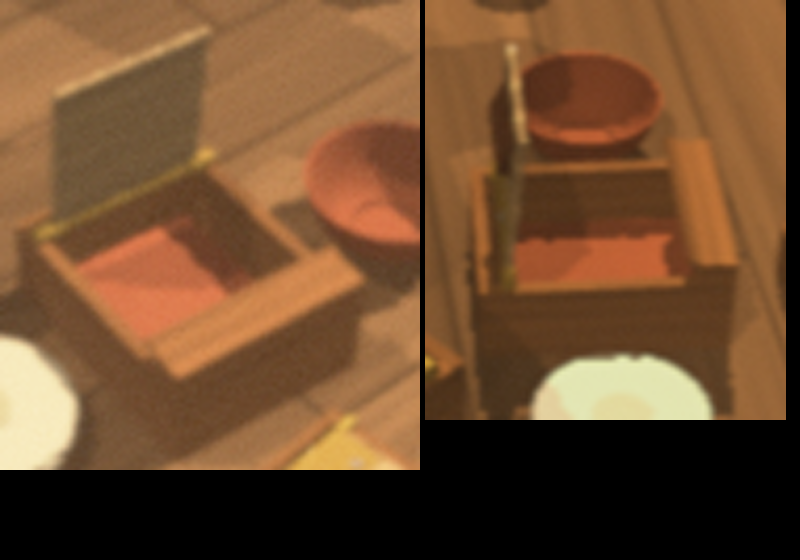

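Both crops show the flap upright with its free edge on top. The lip is at the lower right, which is +x. I'll fit a keeper model to these corners.

```bash
cat > fit.py <<'E'
from h import *
from scipy.optimize import least_squares
S=[((330,247),(60,75,90)),((155,347),(60,-75,90)),((180,378),(95,-75,84)),((363,280),(95,75,84)),((55,97),-60),((208,30),60)]
D=[((670,140),(60,75,90)),((707,140),(95,75,84)),((737,265),(95,-75,84)),((690,265),(60,-75,90)),((511,48),60),((522,140),-60),((477,292),(-95,-75,65)),((735,412),(95,-75,0))]
cs,cd=cam("scene"),cam("side")
def W(p,m):
    if np.isscalar(m): m=(-73+126*np.cos(p[3]),m,69+126*np.sin(p[3]))
    return R.from_euler("z",p[2]).apply(np.array(m,float))+[p[0],p[1],0]
def f(p):
    o=[]
    for L,c,u0,v0,x0 in((S,cs,278,150,0),(D,cd,280,165,425)):
        for (u,v),m in L: o.append(proj(c,W(p,m))[0]-[(u-x0)/4.2+u0,(v)/4.2+v0])
    return np.ravel(o)
q=least_squares(f,[500,0,0,1.5],x_scale=[100,100,1,1],loss="soft_l1")
print(q.x); print(f(q.x).reshape(-1,2))
for m in [(-73,0,69),(60,0,85),60]: print(W(q.x,m))
for c in ("scene","side"):
    r.grab_frame(c)
    for t in("bowl","mug","salt_jar","saucer_top"):
        d=r.recognise(t,c)[:1]
        for k in d: b=k["box"]; print(c,t,k["p"],onz(cam(c),((b[0]+b[2])/2,(b[1]+b[3])/2),25))
E
python3 fit.py
```

```text
[561.53 -57.32  -0.08   1.5 ]
[[  0.32  -0.4 ]
 [ -2.63  -1.61]
 [ -0.86   0.87]
 [  0.38   0.76]
 [ -0.63  -0.18]
 [ -0.2    0.08]
 [ -0.95  -1.07]
 [  0.6   -0.  ]
 [  0.33  -0.13]
 [  0.42  -1.15]
 [  0.18  -1.34]
 [  0.41   0.14]
 [  0.85   0.53]
 [ -1.2  -15.3 ]]
[488.77 -51.4   69.  ]
[621.33 -62.18  85.  ]
[502.84   7.65 194.66]
scene bowl 0.59 [391.72  18.95  25.  ]
scene mug 0.95 [559.69 454.44  25.  ]
scene salt_jar 0.56 [343.5  405.15  25.  ]
scene saucer_top 0.67 [ 551.17 -222.47   25.  ]
side bowl 0.65 [593.61 125.55  25.  ]
side mug 0.92 [577.34 456.63  25.  ]
side salt_jar 0.67 [368.24 430.25  25.  ]
side saucer_top 0.89 [ 553.06 -226.24   25.  ]
```

```bash
cat > plan.py <<'E'
import json,sys,numpy as np
from scipy.spatial.transform import Rotation as R
KX,KY,YAW=561.5,-57.3,-0.08; TIP=25.
def load():
    try: d=json.load(open("cmd.json")); return np.array(d[0]),R.from_quat(d[1])
    except FileNotFoundError: return np.array([249.015,-573.253,223.881]),R.from_euler("xyz",[np.pi,0,0.409])
def keep(x,z,tilt,y=0):
    "tip at keeper coords x,y,z, tilt deg -> TCP pose"
    q=R.from_euler("z",YAW)*R.from_euler("x",np.pi)*R.from_euler("y",tilt,degrees=True)
    t=R.from_euler("z",YAW).apply([x,y,z])+[KX,KY,0]
    return t-q.apply([0,0,TIP]),q
def rows(poses):
    "one call, up to 8 poses; prints the rounded numbers, stores the resulting command"
    p0,q0=load(); D=[];T=[]
    for p,q in poses:
        D.append([round(float(v),3) for v in q0.inv().apply(p-p0)/1000]); T.append([round(float(v),1) for v in (q0.inv()*q).as_rotvec(degrees=True)])
    print("delta_pos",json.dumps(D));print("rot",json.dumps(T))
    p=p0+q0.apply(np.array(D[-1])*1000); q=q0*R.from_rotvec(T[-1],degrees=True)
    json.dump([p.tolist(),q.as_quat().tolist()],open("cmd.json","w")); return p
def lerp(target,n,a=0.,b=1.):
    p0,q0=load(); p,q=target; v=(q0.inv()*q).as_rotvec()
    return [(p0+(p-p0)*s,q0*R.from_rotvec(v*s)) for s in np.linspace(a,b,n+1)[1:]]
E
python3 - <<'E'
from plan import *
import numpy as np
_,q=keep(0,0,0)
w=(np.array([370,-43,320.]),q)
L=lerp(w,14)
print(rows(L[:7])); print(rows(L[7:]))
E
```

```text
delta_pos [[0.023, -0.031, -0.007], [0.046, -0.063, -0.014], [0.069, -0.094, -0.021], [0.092, -0.125, -0.027], [0.115, -0.157, -0.034], [0.138, -0.188, -0.041], [0.161, -0.219, -0.048]]
rot [[-0.0, -0.0, 2.0], [0.0, -0.0, 4.0], [-0.0, -0.0, 6.0], [-0.0, -0.0, 8.0], [0.0, -0.0, 10.0], [-0.0, -0.0, 12.0], [-0.0, -0.0, 14.0]]
[ 309.64100498 -308.28793151  271.881     ]
delta_pos [[0.015, -0.036, -0.007], [0.029, -0.072, -0.014], [0.044, -0.108, -0.021], [0.059, -0.144, -0.028], [0.074, -0.18, -0.034], [0.088, -0.216, -0.041], [0.103, -0.252, -0.048]]
rot [[-0.0, -0.0, 2.0], [-0.0, -0.0, 4.0], [-0.0, -0.0, 6.0], [-0.0, -0.0, 8.0], [-0.0, -0.0, 10.0], [-0.0, -0.0, 12.0], [-0.0, -0.0, 14.0]]
[369.94239128 -42.81337    319.881     ]
```

Request:
carry_out(
  claw=0,
  delta_pos=[
    [0.023,-0.031,-0.007],
    [0.046,-0.063,-0.014],
    [0.069,-0.094,-0.021],
    [0.092,-0.125,-0.027],
    [0.115,-0.157,-0.034],
    [0.138,-0.188,-0.041],
    [0.161,-0.219,-0.048],
  ],
  rot=[
    [0,0,2],
    [0,0,4],
    [0,0,6],
    [0,0,8],
    [0,0,10],
    [0,0,12],
    [0,0,14],
  ],
)

```text
clock: 2.42
eef_pos: [309.6, -307.1, 272.2]
tcp_rot: [3.141, -0.0, 0.164]
contact_force: [-0.0, 0.3, 0.3]
opening: -0.002
grasp_force: 0.0
```

Request:
carry_out(
  delta_pos=[
    [0.015,-0.036,-0.007],
    [0.029,-0.072,-0.014],
    [0.044,-0.108,-0.021],
    [0.059,-0.144,-0.028],
    [0.074,-0.18,-0.034],
    [0.088,-0.216,-0.041],
    [0.103,-0.252,-0.048],
  ],
  rot=[
    [0,0,2],
    [0,0,4],
    [0,0,6],
    [0,0,8],
    [0,0,10],
    [0,0,12],
    [0,0,14],
  ],
)

```text
clock: 3.3
eef_pos: [369.6, -41.5, 320.4]
tcp_rot: [3.142, -0.001, -0.08]
contact_force: [1.5, 0.1, -0.5]
opening: -0.004
grasp_force: 0.0
```

Run:
```python
from plan import *
from h import *
s=r.sense(); print(s["clock"],s["eef_pos"],s["tcp_rot"],s["qpos"],s["opening"],r.tips_ahead)
cv2.imwrite("pics/w1.png",r.grab_frame("wrist"))
```

```text
3.3 [369.59 -41.47 320.35] [ 3.14 -0.   -0.08] [-0.12 -0.16  1.99  0.    1.31  1.54] -0.003506873716314299 25.0
```

View pics/w1.png

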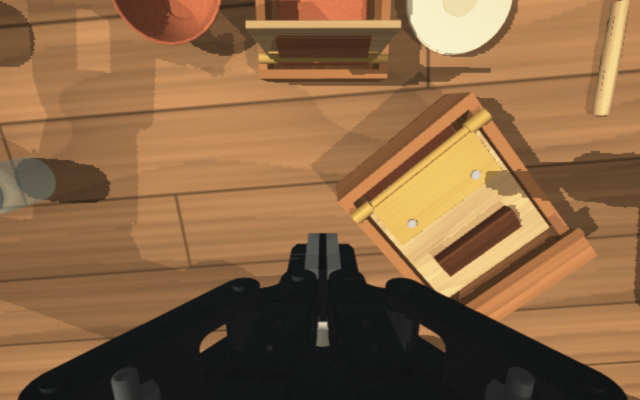

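The wrist view shows the flap's free edge at row 23, from column 248 to 401. The step is the dark area at (325,47), and the box's -x rim corners are at (262,78) and (388,77). The large look-alike's nearest corner is at (340,190). I'll check the model against this view.

Run:
```python
from h import *
from scipy.optimize import least_squares
c=cam("wrist")
obs=[((247,22),60),((401,22),-60),((262,79),(-95,75,65)),((388,78),(-95,-75,65))]
def W(p,m):
    if np.isscalar(m): m=(-73+126*np.cos(p[3])-3*np.sin(p[3]),m,69+126*np.sin(p[3])+3*np.cos(p[3]))
    return R.from_euler("z",p[2]).apply(np.array(m,float))+[p[0],p[1],0]
p=[561.5,-57.3,-.08,1.5]
for (uv,m) in obs: print(uv,proj(c,W(p,m))[0])
print(onz(c,(340,190),85),onz(c,(355,210),85))
for uv in((262,79),(388,78)): print(onz(c,uv,65))
```

```text
(247, 22) [248.33  26.67]
(401, 22) [404.33  26.24]
(262, 79) [261.46  77.41]
(388, 78) [389.07  77.12]
[333.93 -57.16  85.  ] [306.67 -74.05  85.  ]
[470.99  24.66  65.  ]
[ 459.94 -123.19   65.  ]
```

Run:
```python
from plan import *
L=lerp(keep(-150,170,45),8); print(rows(L))
L=lerp(keep(-124,127,45),3); L.append(L[-1]); print(rows(L))
```

```text
delta_pos [[0.003, -0.0, 0.017], [0.006, -0.0, 0.033], [0.009, -0.0, 0.05], [0.012, -0.0, 0.066], [0.015, -0.001, 0.083], [0.018, -0.001, 0.099], [0.021, -0.001, 0.116], [0.024, -0.001, 0.132]]
rot [[-0.0, 5.6, 0.0], [-0.0, 11.2, 0.0], [-0.0, 16.9, 0.0], [-0.0, 22.5, 0.0], [-0.0, 28.1, 0.0], [-0.0, 33.7, 0.0], [-0.0, 39.4, 0.0], [-0.0, 45.0, 0.0]]
[393.94582932 -43.7271325  187.881     ]
delta_pos [[-0.004, 0.0, 0.016], [-0.008, 0.0, 0.033], [-0.012, 0.0, 0.049], [-0.012, 0.0, 0.049]]
rot [[-0.0, 0.0, 0.0], [-0.0, 0.0, 0.0], [-0.0, -0.0, 0.0], [-0.0, -0.0, 0.0]]
[420.02574576 -45.80990917 144.74748635]
```

Request:
carry_out(
  delta_pos=[
    [0.003,0,0.017],
    [0.006,0,0.033],
    [0.009,0,0.05],
    [0.012,0,0.066],
    [0.015,-0.001,0.083],
    [0.018,-0.001,0.099],
    [0.021,-0.001,0.116],
    [0.024,-0.001,0.132],
  ],
  rot=[
    [0,5.6,0],
    [0,11.2,0],
    [0,16.9,0],
    [0,22.5,0],
    [0,28.1,0],
    [0,33.7,0],
    [0,39.4,0],
    [0,45,0],
  ],
)

```text
clock: 4.35
eef_pos: [390.3, -36.7, 196.0]
tcp_rot: [3.13, -0.776, -0.08]
contact_force: [31.9, -46.7, 36.9]
opening: 0.005
grasp_force: 0.0
```

Run:
```python
from h import *
s=r.sense(); print(s)
a=r.grab_frame("scene")[60:260,130:400]; cv2.imwrite("pics/s2.png",cv2.resize(a,None,fx=2.9,fy=2.9,interpolation=2))
```

```text
{'clock': 4.35, 'qpos': array([-0.1 , -0.28,  2.65,  0.55, -0.  ,  1.01]), 'qvel': array([ 0.48,  0.18,  0.38,  2.24, -0.08, -1.84]), 'joint_efforts': array([ -4.42,  -8.83, -27.66,  -4.29,  -3.51,   3.41]), 'eef_pos': array([390.34, -36.66, 196.02]), 'tcp_rot': array([ 3.13, -0.78, -0.08]), 'contact_force': array([ 31.87, -46.72,  36.85]), 'wrist_torque': array([-1.4 , -1.73, -1.16]), 'grasp_force': 0.0, 'opening': 0.004682178256715965}
```

View pics/s2.png

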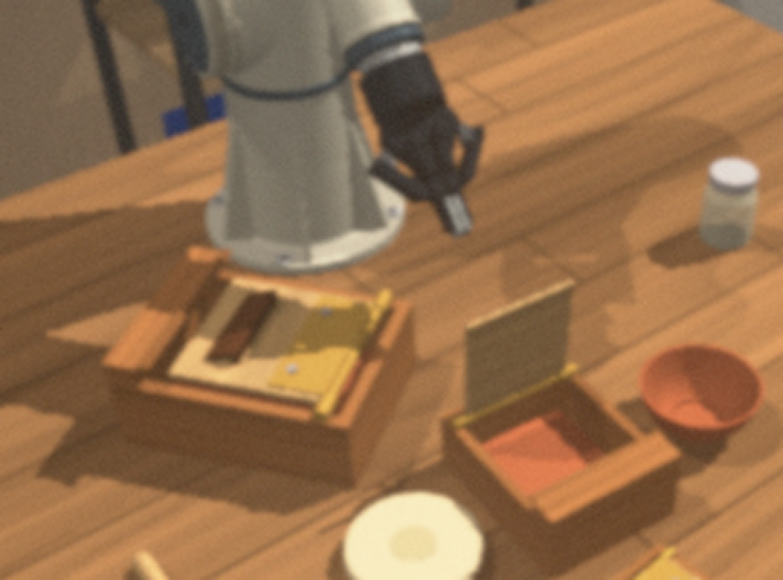

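The forces came from acceleration near the wrist singularity (q5≈0). Nothing is touching and the scene is undisturbed. I'll back off to a smaller tilt.

Run:
```python
from plan import *
json.dump([[393.946,-43.727,187.881],keep(0,0,45)[1].as_quat().tolist()],open("cmd.json","w"))
p,q=keep(0,0,10)
print(rows(lerp((np.array([385,-43.,280]),q),8)))
```

```text
delta_pos [[0.007, -0.0, -0.009], [0.015, -0.0, -0.018], [0.022, -0.0, -0.027], [0.029, -0.0, -0.036], [0.037, -0.0, -0.045], [0.044, -0.0, -0.054], [0.051, -0.0, -0.063], [0.059, -0.0, -0.071]]
rot [[0.0, -4.4, 0.0], [-0.0, -8.8, 0.0], [-0.0, -13.1, 0.0], [-0.0, -17.5, 0.0], [-0.0, -21.9, 0.0], [0.0, -26.2, 0.0], [0.0, -30.6, -0.0], [0.0, -35.0, -0.0]]
[385.48785705 -43.04890134 279.80488155]
```

Request:
carry_out(
  delta_pos=[
    [0.007,0,-0.009],
    [0.015,0,-0.018],
    [0.022,0,-0.027],
    [0.029,0,-0.036],
    [0.037,0,-0.045],
    [0.044,0,-0.054],
    [0.051,0,-0.063],
    [0.059,0,-0.071],
  ],
  rot=[
    [0,-4.4,0],
    [0,-8.8,0],
    [0,-13.1,0],
    [0,-17.5,0],
    [0,-21.9,0],
    [0,-26.2,0],
    [0,-30.6,0],
    [0,-35,0],
  ],
)

```text
clock: 5.4
eef_pos: [384.6, -36.2, 290.3]
tcp_rot: [3.13, -0.165, -0.087]
contact_force: [0.3, -0.4, -0.6]
opening: 0.001
grasp_force: 0.0
```

Run:
```python
from h import *
s=r.sense(); print(s["clock"],s["eef_pos"],s["tcp_rot"],s["qpos"],s["qvel"],s["contact_force"])
```

```text
5.4 [384.59 -36.17 290.31] [ 3.13 -0.17 -0.09] [-0.09 -0.21  2.11 -0.01  1.08  1.58] [ 0.    0.3  -0.51  0.    0.83  0.  ] [ 0.25 -0.43 -0.63]
```

Request:
carry_out(
  delta_pos=[
    [0,0,0],
    [0,0,0],
  ],
  rot=[
    [0,0,0],
    [0,0,0],
  ],
)

```text
clock: 5.65
eef_pos: [383.7, -35.1, 288.4]
tcp_rot: [3.132, -0.166, -0.086]
contact_force: [-0.8, 0.2, 0.6]
opening: -0.003
grasp_force: 0.0
```

Run:
```python
from h import *
import json
from plan import *
s=r.sense(); print(s["clock"],s["eef_pos"],s["tcp_rot"],s["qpos"])
json.dump([s["eef_pos"].tolist(),R.from_euler("xyz",s["tcp_rot"]).as_quat().tolist()],open("cmd.json","w"))
h=lambda th,rc,hh=3:(-73+rc*np.cos(th)-hh*np.sin(th),69+rc*np.sin(th)+hh*np.cos(th))
w=keep(-123,138,15)
print(w[0]); print(rows(lerp(w,7)))
```

```text
5.65 [383.65 -35.15 288.4 ] [ 3.13 -0.17 -0.09] [-0.09 -0.22  2.12 -0.01  1.07  1.58]
[432.44 -46.95 162.15]
delta_pos [[0.004, 0.001, 0.019], [0.008, 0.002, 0.038], [0.012, 0.003, 0.057], [0.016, 0.004, 0.076], [0.02, 0.005, 0.095], [0.024, 0.005, 0.114], [0.028, 0.006, 0.133]]
rot [[0.1, 0.8, -0.0], [0.2, 1.6, -0.1], [0.3, 2.3, -0.1], [0.4, 3.1, -0.2], [0.4, 3.9, -0.2], [0.5, 4.7, -0.3], [0.6, 5.5, -0.3]]
[432.47 -46.65 161.94]
```

Request:
carry_out(
  delta_pos=[
    [0.004,0.001,0.019],
    [0.008,0.002,0.038],
    [0.012,0.003,0.057],
    [0.016,0.004,0.076],
    [0.02,0.005,0.095],
    [0.024,0.005,0.114],
    [0.028,0.006,0.133],
  ],
  rot=[
    [0.1,0.8,0],
    [0.2,1.6,-0.1],
    [0.3,2.3,-0.1],
    [0.4,3.1,-0.2],
    [0.4,3.9,-0.2],
    [0.5,4.7,-0.3],
    [0.6,5.5,-0.3],
  ],
)

```text
clock: 6.52
eef_pos: [432.0, -46.0, 161.5]
tcp_rot: [-3.141, -0.263, -0.08]
contact_force: [-1.7, -0.5, 0.4]
opening: 0.001
grasp_force: 0.0
```

```bash
cat > fold.py <<'E'
from plan import *
def tip(thd):
    th=np.radians(thd); t=np.radians(15*thd/86)
    u=np.array([np.cos(th),np.sin(th)]);n=np.array([-np.sin(th),np.cos(th)]);H=np.array([-73,69.])
    f=np.array([np.cos(t),np.sin(t)]);d=np.array([np.sin(t),-np.cos(t)])
    if thd>=50: T=H+78*u+15*n-11*f+12*d
    else: T=H+(66+4*thd/50)*u+3*n-11*f
    return keep(T[0],T[1],np.degrees(t))
E
python3 - <<'E'
from h import *
from fold import *
s=r.sense(); print(s["clock"],s["eef_pos"],s["tcp_rot"],s["qpos"],s["contact_force"])
print(rows(lerp(tip(86),3)+[tip(a) for a in (81,76,71,66)]))
E
```

```text
6.525 [431.99 -46.   161.53] [-3.14 -0.26 -0.08] [-0.12  0.    2.26  0.02  0.61  1.52] [-1.66 -0.52  0.44]
delta_pos [[0.01, 0.0, 0.004], [0.02, 0.0, 0.009], [0.031, 0.0, 0.013], [0.038, 0.0, 0.014], [0.045, 0.0, 0.016], [0.051, 0.0, 0.018], [0.058, 0.0, 0.021]]
rot [[0.0, -0.0, -0.0], [0.0, -0.0, -0.0], [0.0, -0.0, -0.0], [0.0, -0.9, -0.0], [0.0, -1.8, -0.0], [0.0, -2.6, -0.0], [0.0, -3.5, -0.0]]
[493.73 -51.58 156.7 ]
```

Request:
carry_out(
  delta_pos=[
    [0.01,0,0.004],
    [0.02,0,0.009],
    [0.031,0,0.013],
    [0.038,0,0.014],
    [0.045,0,0.016],
    [0.051,0,0.018],
    [0.058,0,0.021],
  ],
  rot=[
    [0,0,0],
    [0,0,0],
    [0,0,0],
    [0,-0.9,0],
    [0,-1.8,0],
    [0,-2.6,0],
    [0,-3.5,0],
  ],
)

```text
clock: 7.4
eef_pos: [494.5, -50.7, 157.2]
tcp_rot: [-3.14, -0.199, -0.08]
contact_force: [-0.8, -0.9, 3.3]
opening: -0.0
grasp_force: 1.1
```

Run:
```python
from h import *
from fold import *
a=r.grab_frame("side")[130:280,230:400]; b=r.grab_frame("scene")[110:260,260:390]
o=np.zeros((600,800,3),np.uint8);o[:375,:425]=cv2.resize(a,(425,375),interpolation=2);o[:375,430:755]=cv2.resize(b,(325,375),interpolation=2)
cv2.imwrite("pics/f3.png",o[:375])
print(rows([tip(a) for a in (61,56,51,46,41,36,31)]))
print(rows([tip(a) for a in (26,21,16,11,6,2,0)]))
```

```text
delta_pos [[0.006, 0.0, 0.003], [0.012, 0.0, 0.006], [0.018, 0.0, 0.01], [0.024, 0.0, 0.017], [0.027, 0.0, 0.022], [0.03, 0.0, 0.028], [0.033, 0.0, 0.033]]
rot [[0.0, -0.9, -0.0], [0.0, -1.8, -0.0], [0.0, -2.6, -0.0], [0.0, -3.5, -0.0], [0.0, -4.4, -0.0], [0.0, -5.2, -0.0], [0.0, -6.1, -0.0]]
[532.53 -54.71 130.96]
delta_pos [[0.002, 0.0, 0.006], [0.005, 0.0, 0.011], [0.006, 0.0, 0.017], [0.007, 0.0, 0.022], [0.008, 0.0, 0.028], [0.008, 0.0, 0.033], [0.008, 0.0, 0.035]]
rot [[0.0, -0.9, -0.0], [0.0, -1.8, -0.0], [0.0, -2.6, -0.0], [0.0, -3.5, -0.0], [0.0, -4.4, -0.0], [0.0, -5.1, -0.0], [0.0, -5.4, -0.0]]
[543.77 -55.62  96.87]
```

View pics/f3.png

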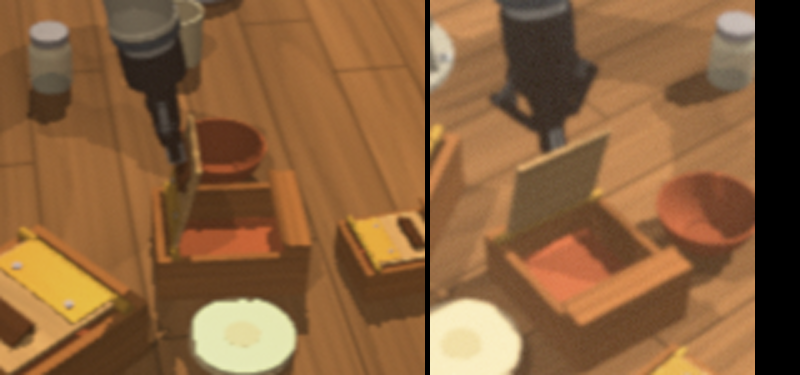

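The flap is leaning inward with the fingertip behind it, in both side and scene views, and the box hasn't moved. I'll continue.

Request:
carry_out(
  delta_pos=[
    [0.006,0,0.003],
    [0.012,0,0.006],
    [0.018,0,0.01],
    [0.024,0,0.017],
    [0.027,0,0.022],
    [0.03,0,0.028],
    [0.033,0,0.033],
  ],
  rot=[
    [0,-0.9,0],
    [0,-1.8,0],
    [0,-2.6,0],
    [0,-3.5,0],
    [0,-4.4,0],
    [0,-5.2,0],
    [0,-6.1,0],
  ],
)

```text
clock: 8.38
eef_pos: [533.6, -53.8, 131.1]
tcp_rot: [-3.14, -0.094, -0.08]
contact_force: [1.5, 0.0, 5.3]
opening: 0.001
grasp_force: 2.4
```

Run:
```python
from h import *
a=r.grab_frame("side")[130:280,230:400]; b=r.grab_frame("wrist")
o=np.zeros((375,800,3),np.uint8);o[:,:425]=cv2.resize(a,(425,375),interpolation=2);o[:,430:800]=cv2.resize(b[100:350,200:447],(370,375),interpolation=2)
cv2.imwrite("pics/f4.png",o); s=r.sense();print(s["eef_pos"],s["contact_force"])
```

```text
[533.4  -53.78 130.72] [0.41 0.79 0.44]
```

View pics/f4.png

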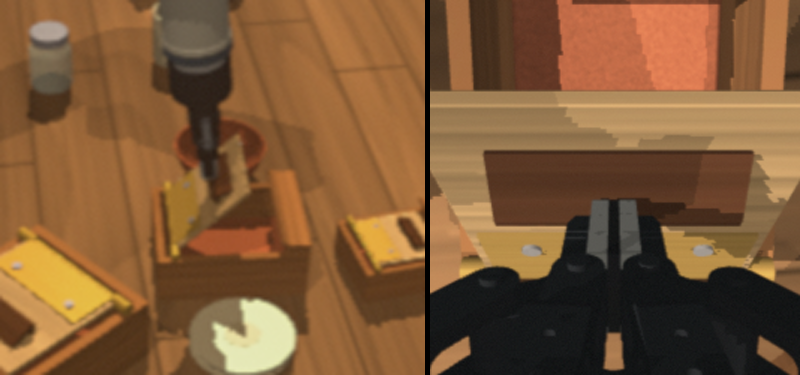

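Run:
```python
from h import *
from scipy.optimize import least_squares
c=cam("wrist"); s=r.sense(); YAW=-.08
def K(x,y,z): return R.from_euler("z",YAW).apply([x,y,z])+[561.5,-57.3,0]
def B(th,rr,h,y=0): return K(-73+rr*np.cos(th)-h*np.sin(th),y,69+rr*np.sin(th)+h*np.cos(th))
f=lambda p:[proj(c,B(p[0],125+p[1],3))[0][1]-160.7,proj(c,B(p[0],78+p[1],15))[0][1]-250]
q=least_squares(f,[.5,0.],x_scale=[1,10]);print(q.x,q.fun)
for th in (.55,.65,.75,.85): print(th,np.array([[proj(c,B(th,rr+sl,h))[0][1] for rr,h in((125,3),(78,15),(78,3),(110,3))] for sl in(0,4)]).ravel())
Rt=R.from_euler("xyz",s["tcp_rot"]); 
for dx in(-11,0,11):
    t=s["eef_pos"]+Rt.apply([dx,0,25]); k=R.from_euler("z",-YAW).apply(t-[561.5,-57.3,0]); print(dx,"tip px",proj(c,t)[0],"keeper",k,"r,h at th:",[(round((k[0]+73)*np.cos(a)+(k[2]-69)*np.sin(a),1),round(-(k[0]+73)*np.sin(a)+(k[2]-69)*np.cos(a),1)) for a in(q.x[0],.55,.65)])
```

```text
[ 0.91 26.92] [0. 0.]
0.55 [120.56 213.54 197.78 148.58 112.43 208.01 192.29 141.47]
0.65 [137.39 227.14 208.74 163.79 129.62 222.3  203.8  157.14]
0.75 [158.82 242.14 221.27 182.36 151.78 238.18 217.08 176.48]
0.85 [184.95 258.29 235.26 204.25 179.1  255.38 231.97 199.47]
-11 tip px [321.06 243.89] keeper [-36.92   1.29 104.8 ] r,h at th: [(np.float64(50.4), np.float64(-6.3)), (np.float64(49.5), np.float64(11.7)), (np.float64(50.4), np.float64(6.7))]
0 tip px [321.04 226.22] keeper [-25.97   1.3  105.83] r,h at th: [(np.float64(58.0), np.float64(-14.3)), (np.float64(59.3), np.float64(6.8)), (np.float64(59.7), np.float64(0.9))]
11 tip px [321.01 207.98] keeper [-15.02   1.3  106.85] r,h at th: [(np.float64(65.6), np.float64(-22.2)), (np.float64(69.2), np.float64(2.0)), (np.float64(69.1), np.float64(-5.0))]
```

```bash
cat > ov.py <<'E'
from h import *
def K(x,y,z): return R.from_euler("z",-.08).apply([x,y,z])+[561.5,-57.3,0]
def B(th,rr,h,y=0): return K(-73+rr*np.cos(th)-h*np.sin(th),y,69+rr*np.sin(th)+h*np.cos(th))
def draw(im,c,ths,sl=0,k=1,off=(0,0)):
    P=lambda X:tuple(int(v) for v in np.round((proj(c,X)[0]-off)*k))
    ln=lambda pts,col:[cv2.line(im,P(a),P(b),col,1) for a,b in zip(pts,pts[1:])]
    ln([K(-95,75,65),K(-95,-75,65),K(95,-75,65)],(255,255,0)); ln([K(95,75,84),K(95,-75,84),K(60,-75,90),K(60,75,90)],(255,255,0)); ln([K(95,75,65),K(-95,75,65)],(255,255,0))
    for th,col in zip(ths,((0,255,0),(0,0,255))):
        ln([B(th,125+sl,3,-60),B(th,125+sl,3,60)],col); ln([B(th,78+sl,15,-40),B(th,78+sl,15,40)],col); ln([B(th,78+sl,3,-40),B(th,78+sl,3,40)],col)
    s=r.sense();Rt=R.from_euler("xyz",s["tcp_rot"])
    for dx in(-11,0,11): cv2.circle(im,P(s["eef_pos"]+Rt.apply([dx,0,25])),3,(255,0,255),1)
def both(name,ths,sl=0):
    c=cam("wrist");w=r.grab_frame("wrist").copy(); a=r.grab_frame("side")[150:270,270:380]
    o=np.zeros((560,800,3),np.uint8); w=w[60:380,120:520]; w=cv2.resize(w,None,fx=1.15,fy=1.15,interpolation=2); draw(w,c,ths,sl,1.15,(120,60)); o[:w.shape[0],:w.shape[1]]=w
    a=cv2.resize(a,None,fx=3,fy=3,interpolation=2); draw(a,cam("side"),ths,sl,3,(270,150)); o[:360,465:795]=a
    cv2.imwrite(name,o[:370])
E
python3 -c "
from ov import *
both('pics/o5.png',(.6,.77))"
```

View pics/o5.png

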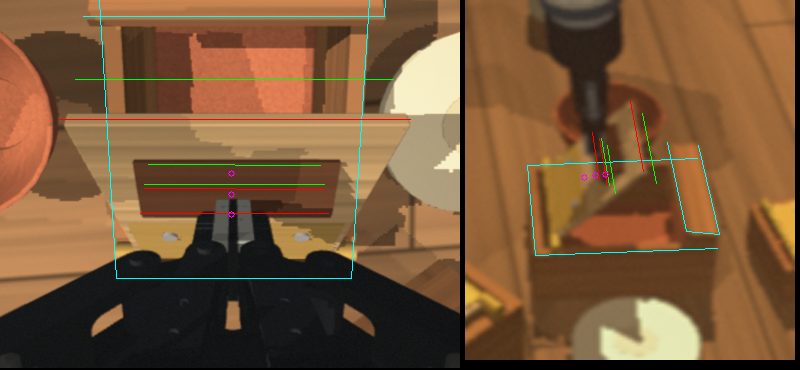

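The overlay shows the box unmoved and the flap at about 0.77 rad. The visible pad end, at overlay (232,200), doesn't sit where the nominal tip projects (rows 173-214). It may be resting on the ramp past the crest. I'll retract the same way, letting the flap spring back, and measure the real tip.

Run:
```python
from fold import *
json.dump([[532.53,-54.71,130.96],keep(0,0,15*31/86)[1].as_quat().tolist()],open("cmd.json","w"))
print(rows([tip(a) for a in (38,45,52,60,68,77,86)]))
L=lerp(keep(-130,145,15),5);print(rows(L+[L[-1]]))
```

```text
delta_pos [[-0.005, 0.0, -0.007], [-0.01, 0.0, -0.014], [-0.019, 0.0, -0.022], [-0.029, 0.0, -0.027], [-0.039, 0.0, -0.03], [-0.052, 0.0, -0.033], [-0.065, 0.0, -0.033]]
rot [[-0.0, 1.2, 0.0], [-0.0, 2.4, -0.0], [0.0, 3.7, 0.0], [0.0, 5.1, -0.0], [-0.0, 6.5, 0.0], [0.0, 8.0, -0.0], [0.0, 9.6, -0.0]]
[464.92655226 -49.29015691 157.68824637]
delta_pos [[-0.007, 0.0, -0.004], [-0.014, 0.0, -0.009], [-0.021, 0.0, -0.013], [-0.028, 0.0, -0.017], [-0.035, 0.0, -0.021], [-0.035, 0.0, -0.021]]
rot [[0.0, -0.0, -0.0], [0.0, -0.0, 0.0], [0.0, -0.0, -0.0], [0.0, -0.0, -0.0], [0.0, -0.0, -0.0], [0.0, -0.0, -0.0]]
[425.80809549 -46.15398702 168.9092436 ]
```

Request:
carry_out(
  delta_pos=[
    [-0.005,0,-0.007],
    [-0.01,0,-0.014],
    [-0.019,0,-0.022],
    [-0.029,0,-0.027],
    [-0.039,0,-0.03],
    [-0.052,0,-0.033],
    [-0.065,0,-0.033],
  ],
  rot=[
    [0,1.2,0],
    [0,2.4,0],
    [0,3.7,0],
    [0,5.1,0],
    [0,6.5,0],
    [0,8,0],
    [0,9.6,0],
  ],
)

```text
clock: 9.45
eef_pos: [464.2, -48.3, 158.2]
tcp_rot: [-3.14, -0.263, -0.08]
contact_force: [-0.0, -0.3, -0.2]
opening: -0.003
grasp_force: 0.0
```

Request:
carry_out(
  delta_pos=[
    [-0.007,0,-0.004],
    [-0.014,0,-0.009],
    [-0.021,0,-0.013],
    [-0.028,0,-0.017],
    [-0.035,0,-0.021],
    [-0.035,0,-0.021],
  ],
  rot=[
    [0,0,0],
    [0,0,0],
    [0,0,0],
    [0,0,0],
    [0,0,0],
    [0,0,0],
  ],
)

```text
clock: 10.2
eef_pos: [425.6, -45.2, 169.4]
tcp_rot: [-3.14, -0.261, -0.08]
contact_force: [0.4, -0.6, -1.2]
opening: -0.002
grasp_force: 0.0
```

Run:
```python
from ov import *
s=r.sense(); print(s["clock"],s["eef_pos"],s["tcp_rot"],s["contact_force"])
Rt=R.from_euler("xyz",s["tcp_rot"]); t=s["eef_pos"]+Rt.apply([0,0,25])
o=np.zeros((480,800,3),np.uint8)
for i,c in enumerate(("side","scene")):
    im=r.grab_frame(c); u=np.round(proj(cam(c),t)[0]).astype(int)-[40,48]; print(c,u)
    a=cv2.resize(im[u[1]:u[1]+96,u[0]:u[0]+80],None,fx=5,fy=5,interpolation=2)
    P=lambda X:tuple(int(v) for v in (proj(cam(c),X)[0]-u)*5)
    for dx in(-11,0,11):
        for dz in (25,0): cv2.circle(a,P(s["eef_pos"]+Rt.apply([dx,0,dz])),3,(255,0,255),1)
    o[:,400*i:400*i+400]=a
cv2.imwrite("pics/t6.png",o); cv2.imwrite("pics/w6.png",r.grab_frame("wrist"))
```

```text
10.2 [425.61 -45.24 169.38] [-3.14 -0.26 -0.08] [ 0.44 -0.55 -1.23]
side [240 152]
scene [256 118]
```

View pics/t6.png

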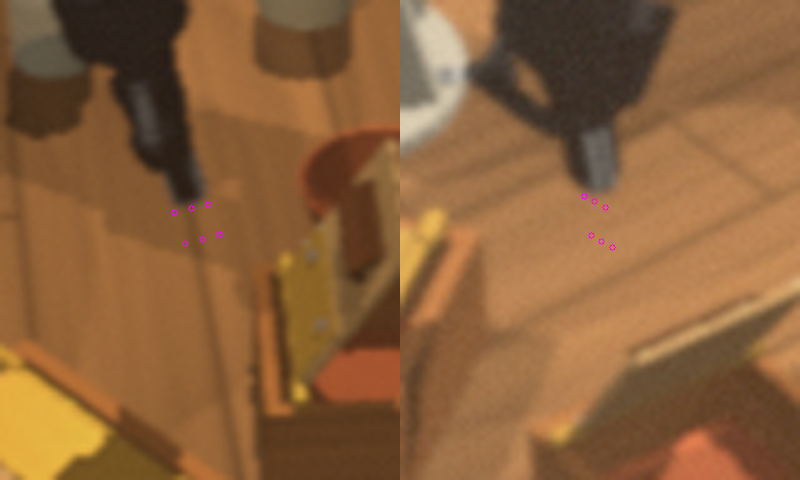

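Run:
```python
from ov import *
from scipy.optimize import least_squares
s=r.sense();Rt=R.from_euler("xyz",s["tcp_rot"])
o={"side":(277.6,193),"scene":(295.8,156)}
f=lambda p:np.ravel([proj(cam(c),s["eef_pos"]+Rt.apply(p))[0]-o[c] for c in o])
q=least_squares(f,[0,0,0.]);print(q.x,q.fun)
# flap angle from side crop: free edge ends and wrist
c=cam("scene")
for sl in(0,4):
  for th in(.8,.9,1.,1.1,1.2): print(sl,th,(proj(c,B(th,125+sl,3,-60))[0]-[256,118])*5+[400,0],(proj(cam("side"),B(th,125+sl,3,60))[0]-[240,152])*5)
b=cv2.imread("pics/w6.png");
```

```text
[-2.6  -3.85 -3.48] [-0.28 -0.74 -0.22  0.7 ]
0 0.8 [653.48 403.25] [421.05 155.29]
0 0.9 [643.01 381.39] [406.54 145.56]
0 1.0 [631.74 360.16] [390.7  137.08]
0 1.1 [619.82 339.83] [373.68 129.96]
0 1.2 [607.4  320.66] [355.67 124.29]
4 0.8 [656.54 402.24] [425.57 151.49]
4 0.9 [645.7  379.61] [410.61 141.42]
4 1.0 [634.04 357.62] [394.26 132.63]
4 1.1 [621.69 336.57] [376.7  125.25]
4 1.2 [608.84 316.73] [358.1  119.37]
```

The tip is really about 3 mm behind the TCP: triangulated from side (190,205) and scene (598,190) in the crop, and it agrees with the contact and with the wrist view. The flap now rests at about 1.0 rad. I'll re-plan with the corrected tip.

```bash
sed -i 's/TIP=25\./TIP=-3.5/' plan.py; sed -i 's/11\*f+12\*d/9*f+11*d/; s/-11\*f/-9*f/' fold.py
python3 - <<'E'
from fold import *
rows(lerp(keep(-95,133,12),4)); 
L=lerp(tip(62),4); print(rows(L+[tip(57),tip(52)]))
print(rows([tip(a) for a in (47,42,37,32,28,24,20,16)]))
E
```

```text
delta_pos [[0.008, 0.0, 0.012], [0.015, 0.0, 0.024], [0.023, 0.0, 0.037], [0.03, 0.0, 0.049]]
rot [[-0.0, -0.8, 0.0], [0.0, -1.5, -0.0], [0.0, -2.3, -0.0], [0.0, -3.0, -0.0]]
delta_pos [[0.009, 0.0, 0.002], [0.019, 0.0, 0.004], [0.028, 0.0, 0.006], [0.038, 0.0, 0.008], [0.043, 0.0, 0.012], [0.049, 0.0, 0.016]]
rot [[0.0, -0.3, -0.0], [0.0, -0.6, -0.0], [0.0, -0.9, -0.0], [0.0, -1.2, -0.0], [0.0, -2.1, -0.0], [0.0, -2.9, -0.0]]
[518.43211596 -53.57975706 123.89207512]
delta_pos [[0.006, 0.0, 0.008], [0.009, 0.0, 0.013], [0.012, 0.0, 0.018], [0.015, 0.0, 0.023], [0.016, 0.0, 0.027], [0.018, 0.0, 0.032], [0.018, 0.0, 0.036], [0.019, 0.0, 0.041]]
rot [[0.0, -0.9, -0.0], [0.0, -1.8, -0.0], [-0.0, -2.7, -0.0], [0.0, -3.5, 0.0], [0.0, -4.2, 0.0], [-0.0, -4.9, 0.0], [0.0, -5.6, 0.0], [0.0, -6.3, -0.0]]
[543.60126595 -55.59759562  86.41618666]
```

Request:
carry_out(
  delta_pos=[
    [0.008,0,0.012],
    [0.015,0,0.024],
    [0.023,0,0.037],
    [0.03,0,0.049],
  ],
  rot=[
    [0,-0.8,0],
    [0,-1.5,0],
    [0,-2.3,0],
    [0,-3,0],
  ],
)

```text
clock: 10.85
eef_pos: [468.2, -48.6, 129.1]
tcp_rot: [-3.14, -0.208, -0.08]
contact_force: [-0.2, 0.3, -0.1]
opening: -0.001
grasp_force: 0.0
```

Request:
carry_out(
  delta_pos=[
    [0.009,0,0.002],
    [0.019,0,0.004],
    [0.028,0,0.006],
    [0.038,0,0.008],
    [0.043,0,0.012],
    [0.049,0,0.016],
  ],
  rot=[
    [0,-0.3,0],
    [0,-0.6,0],
    [0,-0.9,0],
    [0,-1.2,0],
    [0,-2.1,0],
    [0,-2.9,0],
  ],
)

```text
clock: 11.6
eef_pos: [518.3, -52.5, 123.7]
tcp_rot: [-3.14, -0.156, -0.08]
contact_force: [-3.4, 0.3, -1.1]
opening: -0.001
grasp_force: 1.8
```

Request:
carry_out(
  delta_pos=[
    [0.006,0,0.008],
    [0.009,0,0.013],
    [0.012,0,0.018],
    [0.015,0,0.023],
    [0.016,0,0.027],
    [0.018,0,0.032],
    [0.018,0,0.036],
    [0.019,0,0.041],
  ],
  rot=[
    [0,-0.9,0],
    [0,-1.8,0],
    [0,-2.7,0],
    [0,-3.5,0],
    [0,-4.2,0],
    [0,-4.9,0],
    [0,-5.6,0],
    [0,-6.3,0],
  ],
)

```text
clock: 12.6
eef_pos: [544.6, -54.6, 86.8]
tcp_rot: [-3.14, -0.049, -0.079]
contact_force: [0.1, -0.1, 3.6]
opening: -0.002
grasp_force: 1.9
```

```bash
sed -i 's/Rt.apply(\[dx,0,25\])/Rt.apply([dx*.75,0,-3.5])/' ov.py; python3 -c "
from ov import *
s=r.sense();print(s['clock'],s['eef_pos'],s['contact_force'],s['qpos'])
both('pics/o7.png',(.28,.4))"
```

```text
12.6 [544.63 -54.61  86.83] [ 0.13 -0.11  3.64] [-0.1   0.39  1.95  0.    0.76  1.54]
```

View pics/o7.png

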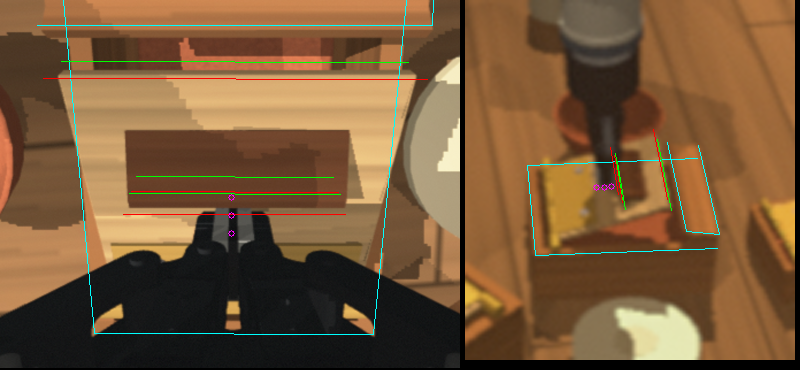

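The pad end now meets the step crest at overlay row 207 and is hidden behind it. So the tip is on the bare board on the hinge side, with the flap at about 0.35 rad and the slide near 0. I'll press it flat.

Run:
```python
from fold import *
print(rows([tip(a) for a in (12,8,4,1)]+[keep(-16,70,0),keep(-16,69,0)]))
```

```text
delta_pos [[0.001, 0.0, 0.004], [0.001, 0.0, 0.009], [0.001, 0.0, 0.013], [0.001, 0.0, 0.017], [0.001, 0.0, 0.02], [0.001, 0.0, 0.021]]
rot [[0.0, -0.7, -0.0], [0.0, -1.4, -0.0], [-0.0, -2.1, -0.0], [0.0, -2.6, -0.0], [0.0, -2.8, -0.0], [0.0, -2.8, -0.0]]
[545.62198177 -55.75959864  65.49035423]
```

Request:
carry_out(
  delta_pos=[
    [0.001,0,0.004],
    [0.001,0,0.009],
    [0.001,0,0.013],
    [0.001,0,0.017],
    [0.001,0,0.02],
    [0.001,0,0.021],
  ],
  rot=[
    [0,-0.7,0],
    [0,-1.4,0],
    [0,-2.1,0],
    [0,-2.6,0],
    [0,-2.8,0],
    [0,-2.8,0],
  ],
)

```text
clock: 13.45
eef_pos: [545.9, -54.7, 65.5]
tcp_rot: [-3.14, 0.001, -0.079]
contact_force: [2.8, -0.4, 5.0]
opening: 0.0
grasp_force: 2.3
```

Request:
carry_out(
  delta_pos=[
    [0,0,0.001],
    [0,0,0.002],
    [0,0,0.002],
  ],
  rot=[
    [0,0,0],
    [0,0,0],
    [0,0,0],
  ],
)

```text
clock: 13.82
eef_pos: [546.0, -54.7, 64.1]
tcp_rot: [-3.14, -0.0, -0.079]
contact_force: [2.9, -0.8, 7.9]
opening: 0.001
grasp_force: 3.8
```

```bash
python3 -c "
from ov import *
s=r.sense();print(s['clock'],s['eef_pos'],s['contact_force'])
c=cam('wrist');w=r.grab_frame('wrist');cv2.imwrite('pics/w8.png',w)
# rows of edges along columns: brightness profile left of step
g=cv2.cvtColor(w,cv2.COLOR_BGR2GRAY).astype(int)
for x in (225,300,390): print(x,g[60:290:3,x])
for th in(0,.05,.1,.15): print(th,[proj(c,B(th,rr+sl,h))[0][1] for sl in(0,5) for rr,h in((125,3),(110,3),(78,15))])
print([proj(c,K(60,0,z))[0][1] for z in (85,90)])
"
```

```text
13.825 [546.   -54.69  64.09] [ 2.9  -0.8   7.89]
225 [161 158 159 158 147 138 142 130 129  92  87  86  69  71  71  72  73 159
 179 182 185 187 186 187 193 191 180 169 175 182 185 189 190 188 193 202
 205 200 198 201 203 208 200 190 182 183 190 193 192 192 199 199 196 196
 194 192 197 199 194 193 199 213 224 211 209 215 219 221 221 219 211 145
 194 194 169  22  24]
300 [162 160 154 144 139 137 141 144 148 112 108 105  75  72  73  79 139 181
 204 206 209 208 207 212 218 213 202 193 196 204 208 187 175  74  74  72
  74  71  67  67  65  67  71  73  75  78  78  78  77  77  79  80  80  79
  78 184 193 193 189 187 191 144  24  27  23  26  28  24  25  25  26  29
  27  42  24  25  24]
390 [162 160 154 141 138 136 140 146 145 110 107 102  74  73  75  85 133 181
 202 206 205 203 204 210 212 206 195 188 196 199 204 209 197  82  84  81
  84  81  77  78  76  78  82  84  83  86  86  80  79  79  76  77  77  76
  77 211 219 219 130 122 127 136 140 140 140 142 138 131 133 136 134  90
 126  74  25  24  23]
0 [np.float64(104.37629082838572), np.float64(140.33625467582783), np.float64(219.63835533489606), np.float64(91.91033617697973), np.float64(128.5822723285848), np.float64(208.4240883147596)]
0.05 [np.float64(105.30437318136173), np.float64(142.54712917829818), np.float64(224.84558381339468), np.float64(92.27856529455259), np.float64(130.42776014072095), np.float64(213.60654429505513)]
0.1 [np.float64(107.15956788457994), np.float64(145.61363249149167), np.float64(230.73276294312296), np.float64(93.58165429692431), np.float64(133.15938283821436), np.float64(219.53389394298327)]
0.15 [np.float64(110.06677775777003), np.float64(149.62450364592232), np.float64(237.3247463719636), np.float64(95.95645894293676), np.float64(136.87771160661177), np.float64(226.240214360976)]
[np.float64(82.56744477042227), np.float64(81.79830274022835)]
```

The flap is flat: edge at row 109, crest at row 225, both matching θ≈0 and slide≈0. Now I'll push along +x while keeping it pressed down.

Request:
carry_out(
  delta_pos=[
    [0,0,0.001],
    [0.003,0,0.001],
    [0.006,0,0.001],
    [0.009,0,0.001],
    [0.012,0,0.001],
    [0.015,0,0.001],
    [0.018,0,0.001],
  ],
  rot=[
    [0,0,0],
    [0,0,0],
    [0,0,0],
    [0,0,0],
    [0,0,0],
    [0,0,0],
    [0,0,0],
  ],
)

```text
clock: 14.75
eef_pos: [562.4, -56.0, 63.2]
tcp_rot: [-3.14, 0.003, -0.079]
contact_force: [-3.6, 0.7, 14.9]
opening: -0.004
grasp_force: 7.3
```

```bash
cat > chk.py <<'E'
from ov import *
s=r.sense();print(s['clock'],s['eef_pos'],s['contact_force'])
c=cam('wrist');w=r.grab_frame('wrist')
g=cv2.GaussianBlur(cv2.cvtColor(w,cv2.COLOR_BGR2GRAY),(1,5),0).astype(int)
for x in (300,390):
    d=g[4:,x]-g[:-4,x]; print(x,[(i+2,d[i]) for i in range(2,290) if abs(d[i])>25 and abs(d[i])==abs(d[max(0,i-5):i+6]).max()])
print("lip",proj(c,K(58,0,90))[0][1])
for sl in(0,5,10,15,20,25,28): print(sl,[round(proj(c,B(0.0,rr+sl-2,h))[0][1]) for rr,h in((125,3),(78,15))])
E
python3 chk.py
```

```text
14.75 [562.44 -56.    63.22] [-3.56  0.66 14.91]
300 [(5, np.int64(38)), (35, np.int64(28)), (138, np.int64(76)), (156, np.int64(-93)), (224, np.int64(101)), (243, np.int64(-148))]
390 [(35, np.int64(29)), (138, np.int64(74)), (157, np.int64(-113)), (224, np.int64(125)), (234, np.int64(-83)), (279, np.int64(-97))]
lip 134.2347259679247
0 [149, 260]
5 [137, 250]
10 [125, 239]
15 [113, 228]
20 [101, 217]
25 [88, 206]
28 [80, 199]
```

Request:
carry_out(
  delta_pos=[
    [0.002,0,0],
    [0.004,0,0],
    [0.006,0,0],
    [0.008,0,0],
    [0.008,0,0],
  ],
  rot=[
    [0,0,0],
    [0,0,0],
    [0,0,0],
    [0,0,0],
    [0,0,0],
  ],
)

```text
clock: 15.42
eef_pos: [570.6, -56.6, 63.2]
tcp_rot: [-3.14, 0.003, -0.079]
contact_force: [-2.7, -0.1, 13.8]
opening: -0.004
grasp_force: 6.6
```

```bash
python3 chk.py
```

```text
15.425 [570.59 -56.65  63.17] [-2.71 -0.11 13.76]
300 [(13, np.int64(-37)), (21, np.int64(37)), (59, np.int64(30)), (155, np.int64(-39)), (224, np.int64(100)), (243, np.int64(-146))]
390 [(5, np.int64(-34)), (13, np.int64(39)), (59, np.int64(28)), (155, np.int64(-37)), (224, np.int64(127)), (232, np.int64(-82)), (279, np.int64(-97))]
lip 156.014124720979
0 [167, 277]
5 [156, 267]
10 [145, 257]
15 [133, 246]
20 [121, 235]
25 [109, 224]
28 [101, 218]
```

Request:
carry_out(
  delta_pos=[
    [0.001,0,0],
    [0.002,0,0],
    [0.002,0,-0.001],
    [0.002,0,-0.004],
    [0.001,0,-0.01],
    [0.0,0,-0.03],
    [0,0,-0.06],
    [0,0,-0.1],
  ],
  rot=[
    [0,0,0],
    [0,0,0],
    [0,0,0],
    [0,0,0],
    [0,0,0],
    [0,0,0],
    [0,0,0],
    [0,0,0],
  ],
)

```text
clock: 16.48
eef_pos: [570.0, -56.7, 162.5]
tcp_rot: [-3.14, 0.004, -0.079]
contact_force: [1.0, -0.8, -0.5]
opening: -0.001
grasp_force: 0.0
```

Request:
carry_out(
  delta_pos=[
    [-0.02,0,-0.04],
    [-0.04,0,-0.08],
    [-0.06,0,-0.12],
    [-0.08,0,-0.15],
    [-0.08,0,-0.15],
  ],
  rot=[
    [0,0,0],
    [0,0,0],
    [0,0,0],
    [0,0,0],
    [0,0,0],
  ],
)

```text
clock: 17.1
eef_pos: [491.6, -50.7, 314.9]
tcp_rot: [-3.14, -0.002, -0.079]
contact_force: [0.6, -0.0, 0.3]
opening: 0.006
grasp_force: 0.0
```

Run:
```python
from ov import *
s=r.sense();print(s['clock'],s['eef_pos'],s['contact_force'])
c=cam("wrist");w=r.grab_frame("wrist").copy()
draw(w,c,(.05,),25); draw(w,c,(.05,),20)
cv2.imwrite("pics/e9.png",w)
```

```text
17.1 [491.58 -50.67 314.85] [ 0.57 -0.01  0.35]
```

View pics/e9.png

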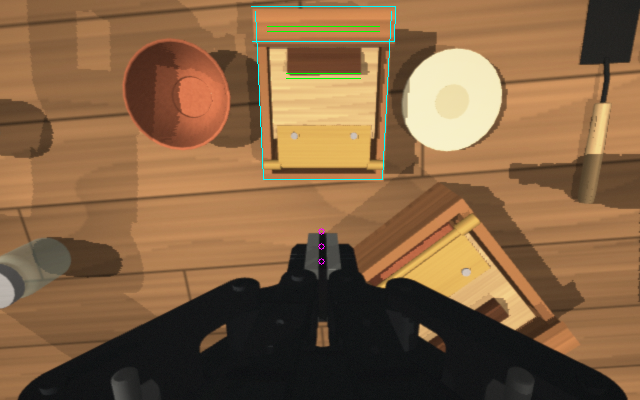

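The flap is shut under the lip, with the step's crest at row 73, which gives a slide of at least 25 mm. The keeper lies on its original outline, and the bowl, saucers and spatula in view sit where they were. I'll hand it in.

```bash
python3 -c "
from rig import r
print(r.sign_off())"
```

```text
the job is handed in; nothing more can be done
None
```

I handed the job in, though no verdict came back: in the last picture the keeper is shut, with the flap slid about 25 mm out and tucked beneath the lip; the keeper has not moved, the bowl, saucers and spatula look undisturbed, and the hand is clear.

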